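Pack the jewellery class kit tray

ROBOT

A 7-joint arm with a two-finger parallel gripper is mounted at the origin on the work surface. World frame = base frame: x ahead of the robot, y to its left, z up, the work surface at z = 0. Lengths are in m, angles in rad, forces in N, time in s.
With the tool pointing down it reaches from about 0.425 to 0.975 m from the base axis. Payload 16.7 kg.
Tool frame: the origin (TCP) lies between the finger pads; the fingertips stand 22 mm ahead of it and the grasp point (between the pads) lies 3 mm ahead of it; z points along the fingers, y is the direction in which the jaws open and shut (so a half turn about z gives the same grasp; the last joint's range is limited). The gripper opens to 85 mm and grips with 20 to 120 N. Pads are 22 mm wide; open, the fingers measure 114 mm over their backs; the gripper's body (76 mm by 85 mm) begins 54 mm behind the grasp point. The pads swing forward as they close: fully open they stand 13 mm farther back than shut.
Start: joints at [-1.458, 0.426, 0.074, 1.606, -0.034, 1.111, -0.067], TCP at [0.175, 0.652, 0.253] pointing down, gripper open.
Joint ranges: [-2.85, 2.85], [-0.5, 2.14], [-1.23, 1.37], [0.21, 2.46], [-1.02, 4.16], [0.16, 2.05], [-2.73, 2.73]. Speed limits (rad/s): [1.89, 1.89, 2.39, 2.39, 3.01, 3.01, 3.01].

INTERFACE

Orientations are given as a unit quaternion [x, y, z, w].
In Python, from cell import env, hand, solve_ik, vision, workorder gives the robot as it stands. Calls block until the motion is done:
- env.move_ptp(position, orientation): joint-space move of the TCP to a pose.
- env.move_straight(position, frame=None, v=0.15, max_force=None): straight line of the TCP; frame=None keeps the orientation; v is the mean speed in m/s. With max_force (N) it stops when the force on the tool has changed by that much, and returns True; else False.
- env.movej(angles): joint-space move.
- hand.grip(opening): finger opening in m; the grip force is fixed at half the most; returns when the fingers have stopped.
- env.dwell(seconds).
- solve_ik(position, orientation): joint angles nearest the present ones, or None.
- env.state(): the state.
- vision.snapshot(name): name is "scene" or "side" or "wrist"; returns the picture (420x560x3 uint8, blue, green, red); there is no depth.
- vision.camera_info(name): a dict with "mtx" (3x3 intrinsics, pixels), "position" and "attitude" of the camera in the world; the wrist camera has in their place "hand_eye" (4x4, takes a point from camera to tool coordinates, whose origin is the TCP and whose axes are the flange's). Camera axes: x right, y down, z forward; pixel columns grow to the right and rows downward; lengths in m; the calibration is good to about 2 mm. A picture is of the moment at which its call begins: read the wrist's pose just before it. camera_info takes no time and is no camera call.
A pose or a line that the arm cannot do raises env.Unreachable and nothing moves.
- workorder.job_done(): hands the job in, once; it reports no verdict.
The state is a dict: "t": time; "joint_pos": joint angles; "qd": joint speeds; "joint_torque": joint torques, N m; "position": TCP position; "eef_rot": TCP orientation; "contact_force": force on the tool from outside, world axes, zero at the start; "torque": the same for the moment, N m; "grip_width": finger opening in m.
Only numpy, scipy, OpenCV 4.12 (cv2) and the standard library are available. Lean on these libraries where they do the work, as an engineer would, in place of code of your own. Each camera call takes 0.05 s, during which the arm holds its last target. There are 200 camera calls.

TASK

Pack the kit tray for the next jewellery class: put the long-nosed pliers, the low bead jar, the round tin and the flip-top box each into the pocket cut for it, lying flat or standing upright right down on the pocket's floor. Set them down rather than drop them. Leave the side cutters and the tall jar where they are on the mat; they do not belong to the kit.

Things in the scene. Friction and masses are not known exactly. Their poses are not given: they have to be found in the camera images.
- pliers_mid (a point): long-nosed pliers lying flat and closed: steel jaws that taper to a narrow tip, yellow-and-black handles; 120 mm long, 43 mm wide over the handles, 11 mm thick, about 75 g. The point is the middle of its length, half-way up (5.5 mm above what it lies on), in the steel joint, which is 18 mm wide here and the place to grip. x runs along the pliers towards the jaw tips, z up.
- jar_mid (a point): low round glass jar of beads with a black screw cap, upright: 38 mm diameter, 42 mm tall, about 60 g. The point is on its axis, half-way up (21 mm). z up.
- tin_mid (a point): flat-topped round aluminium tin, upright: 40 mm tall; lid (upper 14 mm) 50 mm diameter, body below it 47 mm; about 60 g. The point is on its axis, half-way up (20 mm). z up.
- box_mid (a point): small oblong white plastic flip-top box, lid up: 50 mm long (x) by 27 mm wide (y) by 40 mm tall, about 45 g. The point is at its centre, half-way up (20 mm). z up.
- cutters_mid (a point): side cutters, NOT part of the kit: the same yellow-and-black handles as the pliers, but short blunt jaws that stand open in a V; 97 mm long, 63 mm wide over the handles, 11 mm thick. The point lies in the steel joint, 5.5 mm above the pink felt mat (fixed, 3 mm thick) on which all six loose things start; the jaws reach 37 mm towards +x, the handles 60 mm towards -x.
- tall_jar_mid (a point): tall round glass jar of beads, NOT part of the kit: the same make as the low jar, but 47 mm diameter and 66 mm tall. The point is on its axis, half-way up (33 mm).
- jar_pocket (a point): middle of the floor of the small round pocket, for the low jar: 54 mm diameter, 8 mm deep, lined with dark felt, in a square cream felt insert of 76 mm. z up. The pale wooden kit tray (243 x 172 mm, rim 26 mm above the table) is fixed and holds four cream felt inserts whose tops lie 24 mm and pocket floors 16 mm above the table: one long insert along one long side and, along the other, the three square inserts, 77 mm apart, in any order.
- tin_pocket (a point): middle of the floor of the large round pocket, for the tin: 66 mm diameter, 8 mm deep, lined with dark felt, in a square cream insert of the kit tray. z up.
- box_pocket (a point): middle of the floor of the oblong pocket, for the flip-top box: 66 mm (x) by 43 mm (y), 8 mm deep, lined with dark felt, in a square cream insert of the kit tray. x runs along the row of the three square inserts, z up.
- pliers_pocket (a point): middle of the floor of the long pocket, for the pliers: 136 mm (x) by 70 mm (y), 8 mm deep, lined with dark felt, in the long cream insert of the kit tray (230 x 82 mm). x runs along the pocket, z up; the pliers may point either way. Its middle is 80 mm from the line through the middles of the three square inserts.

How it is judged:
At the end, for the whole second after the job is handed in: Middles within 18 mm (pliers, along the pocket within 0.35 rad), 11 mm (jar, tin) and 14 mm (box) of the middles of their pockets, within 4 mm of resting on the floor, upright or flat within 0.12 rad, at rest; cutters and tall jar within 20 mm of their starts (horizontal distance between pliers_mid and pliers_pocket below 0.018 m and z of pliers_mid in the frame of pliers_pocket between 0.0015 and 0.0095 m and angle between each of pliers_mid, jar_mid, tin_mid, box_mid's own z axis and vertical below 0.12 rad and linear speed of each of pliers, jar, tin, box below 0.02 m/s and angle between the x axis of pliers_mid and the x axis of pliers_pocket, either way round below 0.35 rad and horizontal distance between jar_mid and jar_pocket below 0.011 m and z of jar_mid in the frame of jar_pocket between 0.017 and 0.025 m and horizontal distance between tin_mid and tin_pocket below 0.011 m and z of tin_mid in the frame of tin_pocket between 0.016 and 0.024 m and horizontal distance between box_mid and box_pocket below 0.014 m and z of box_mid in the frame of box_pocket between 0.016 and 0.024 m and distance of each of cutters_mid, tall_jar_mid from where it was at the start of the episode below 0.02 m); the robot touches nothing.
It fails at once if the side cutters or the tall jar are shifted more than 20 mm (distance of any of cutters_mid, tall_jar_mid from where it was at the start of the episode above 0.02 m).
It fails at once if a thing of the kit is dropped or thrown (moves faster than 0.7 m/s out of the fingers, a fall of about 25 mm) ((linear speed of pliers above 0.7 m/s and contact force between pliers and the fingers below 0.05 N) or (linear speed of jar above 0.7 m/s and contact force between jar and the fingers below 0.05 N) or (linear speed of tin above 0.7 m/s and contact force between tin and the fingers below 0.05 N) or (linear speed of box above 0.7 m/s and contact force between box and the fingers below 0.05 N)).
It also fails if it takes over 109 s, if anything falls off the work surface, if the arm or the gripper's body presses on something with over 40 N, if the wrist force passes 120 N, or if a joint passes its speed limit or range.

## Working session

There is one attempt and no reset: what is moved stays moved. The work goes in short steps, each a Python script; the robot and the scene stay as the last script left them, time stands still between calls to the robot, and variables do not carry over. Pictures are saved under pics/ and viewed, about 12 in all and at most 16, crops included, and the job is handed in when it is done.

```bash
ls; mkdir -p pics
python3 - <<'E'
from cell import env, hand, solve_ik, vision, workorder
import cv2
s=env.state(); print(s)
for n in ("scene","side","wrist"):
    print(n,vision.camera_info(n)); cv2.imwrite(f"pics/{n}0.png",vision.snapshot(n))
E
```

```text
pics
{'t': 0.0, 'joint_pos': array([-1.45850556,  0.42675286,  0.0738499 ,  1.60665279, -0.03409944,
        1.11079827, -0.06708741]), 'qd': array([ 0.00025214,  0.0016883 , -0.00121271, -0.00065716, -0.00171838,
        0.00087721, -0.00071472]), 'joint_torque': array([ 6.32226056e-04, -9.49833798e+01,  3.76126796e+00, -4.63520229e+01,
        1.92586065e-02,  1.02072748e-02, -3.50446435e-06]), 'position': array([0.17462084, 0.65160342, 0.25257644]), 'eef_rot': array([ 1.30531461e-01,  9.91443937e-01, -6.74869366e-04, -3.73877424e-05]), 'contact_force': array([ 0.59064063, -0.20874679, -0.48503609]), 'torque': array([ 0.0043971 , -0.02379236, -0.01179571]), 'grip_width': 0.08579077356095477}
scene {'mtx': array([[420.77780525,   0.        , 280.15772291],
       [  0.        , 420.77780525, 203.18367467],
       [  0.        ,   0.        ,   1.        ]]), 'position': array([1.00249168, 0.19792189, 0.69800108]), 'attitude': array([ 0.50750614,  0.79342171, -0.27827483, -0.18836832])}
side {'mtx': array([[388.7269558 ,   0.        , 280.7900451 ],
       [  0.        , 388.7269558 , 210.88202905],
       [  0.        ,   0.        ,   1.        ]]), 'position': array([0.37174545, 0.60543548, 0.51533028]), 'attitude': array([-0.12657661,  0.87651511, -0.46119831,  0.05473338])}
wrist {'mtx': array([[304.59198433,   0.        , 278.07812985],
       [  0.        , 304.59198433, 213.39305379],
       [  0.        ,   0.        ,   1.        ]]), 'hand_eye': array([[-2.33539168e-04, -9.58886673e-01, -2.83789173e-01,
         7.17000495e-02],
       [ 9.99999973e-01, -2.21415819e-04, -7.47966651e-05,
         5.26961608e-04],
       [ 8.88611332e-06, -2.83789182e-01,  9.58886698e-01,
        -1.21733637e-01],
       [ 0.00000000e+00,  0.00000000e+00,  0.00000000e+00,
         1.00000000e+00]])}
```

View pics/scene0.png

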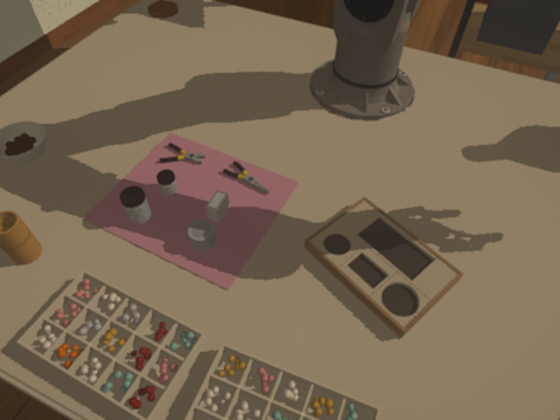

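View pics/side0.png

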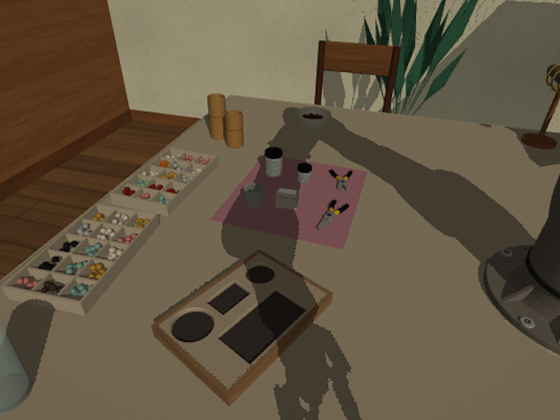

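The scene view shows cutters at about (182,156), pliers (246,178), low jar (167,182), tall jar (135,205), box (217,206) and tin (203,236). The pockets are jar (337,244), box (367,270), tin (400,298) and pliers (396,247). The side view agrees. I'll take rough positions from these, then use the wrist camera.

```bash
cat > h.py <<'E'
import numpy as np, cv2
from scipy.spatial.transform import Rotation as R
from cell import env, hand, solve_ik, vision, workorder
def campose(n, st=None):
    c=vision.camera_info(n)
    if n!="wrist": return c["mtx"],R.from_quat(c["attitude"]).as_matrix(),np.array(c["position"])
    st=st or env.state(); Rt=R.from_quat(st["eef_rot"]).as_matrix(); H=c["hand_eye"]
    return c["mtx"],Rt@H[:3,:3],Rt@H[:3,3]+st["position"]
def cast(uv,z,pose):
    K,Rc,p=pose; uv=np.atleast_2d(np.float64(uv))
    d=(Rc@np.linalg.inv(K)@np.c_[uv,np.ones(len(uv))].T).T
    return p+d*((z-p[2])/d[:,2])[:,None]
def proj(P,pose):
    K,Rc,p=pose; q=(np.atleast_2d(P)-p)@Rc@K.T; return q[:,:2]/q[:,2:]
def down(yaw):  # tool z down, tool y (jaw direction) horizontal at angle yaw+90deg; tool x at yaw
    return (R.from_euler('z',yaw)*R.from_euler('x',np.pi)).as_quat()
E
python3 - <<'E'
from h import *
np.set_printoptions(precision=3,suppress=True)
P=campose("scene"); S=campose("side")
for n,uv,z,uv2 in [("cutters",(182,156),.008,(342,181)),("pliers",(246,178),.008,(331,213)),("jar",(167,182),.024,(304,173)),("tall",(135,205),.036,(274,162)),("box",(217,206),.023,(287,198)),("tin",(203,236),.023,(254,194)),
 ("jarp",(337,244),.016,(260,274)),("boxp",(367,270),.016,(228,298)),("tinp",(400,298),.016,(193,326)),("plp",(396,247),.016,(263,326))]:
    print(n,cast(uv,z,P)[0],cast(uv2,z,S)[0])
print(R.from_quat(env.state()["eef_rot"]).as_matrix(), down(0))
for x,y in [(.5,-.1),(.6,.2),(.45,.3)]:
  for yaw in np.arange(-3,3.1,.75):
    q=solve_ik([x,y,.3],down(yaw)); print(x,y,yaw,q)
E
```

```text
cutters [ 0.453 -0.29   0.008] [ 0.447 -0.283  0.008]
pliers [ 0.451 -0.124  0.008] [ 0.45  -0.13   0.008]
jar [ 0.546 -0.264  0.024] [ 0.545 -0.266  0.024]
tall [ 0.634 -0.278  0.036] [ 0.63  -0.278  0.036]
box [ 0.558 -0.135  0.023] [ 0.556 -0.138  0.023]
tin [ 0.634 -0.122  0.023] [ 0.636 -0.131  0.023]
jarp [0.537 0.12  0.016] [0.54  0.114 0.016]
boxp [0.568 0.19  0.016] [0.573 0.185 0.016]
tinp [0.598 0.26  0.016] [0.604 0.255 0.016]
plp [0.494 0.226 0.016] [0.498 0.224 0.016]
[[-0.966  0.259 -0.   ]
 [ 0.259  0.966 -0.001]
 [-0.    -0.001 -1.   ]] [1. 0. 0. 0.]
0.5 -0.1 -3.0 [-0.869  0.164  1.068  1.955 -0.16   1.112  1.978]
0.5 -0.1 -2.25 [-0.822  0.151  1.007  1.954 -0.142  1.111  2.706]
0.5 -0.1 -1.5 [-0.989  0.227  1.246  1.958 -0.239  1.121 -2.716]
0.5 -0.1 -0.75 [-0.989  0.227  1.246  1.958 -0.239  1.121 -1.966]
0.5 -0.1 0.0 [-1.014  0.253  1.294  1.959 -0.269  1.127 -1.182]
0.5 -0.1 0.75 [-1.007  0.244  1.279  1.958 -0.259  1.125 -0.443]
0.5 -0.1 1.5 [-0.968  0.21   1.211  1.958 -0.219  1.118  0.262]
0.5 -0.1 2.25 [-0.929  0.188  1.151  1.957 -0.191  1.115  0.98 ]
0.5 -0
[... 516 characters left out ...]
25 [-0.855  0.355  0.565  1.677 -0.204  1.169  0.442]
0.6 0.2 3.0 [-0.753  0.337  0.427  1.672 -0.15   1.165  1.141]
0.45 0.3 -3.0 [-0.905  0.163  0.225  1.862 -0.04   1.12   1.047]
0.45 0.3 -2.25 [-0.808  0.164  0.114  1.857 -0.021  1.122  1.776]
0.45 0.3 -1.5 [-0.715  0.166  0.009  1.851 -0.002  1.124  2.507]
0.45 0.3 -0.75 [-1.686  0.343  1.236  1.896 -0.354  1.153 -2.642]
0.45 0.3 0.0 [-1.342  0.191  0.736  1.884 -0.143  1.119 -2.123]
0.45 0.3 0.75 [-1.249  0.179  0.623  1.88  -0.116  1.118 -1.403]
0.45 0.3 1.5 [-1.172  0.173  0.532  1.876 -0.097  1.118 -0.674]
0.45 0.3 2.25 [-1.058  0.166  0.4    1.87  -0.072  1.119  0.048]
0.45 0.3 3.0 [-0.942  0.164  0.267  1.864 -0.048  1.12   0.771]
```

Run:
```python
from h import *
import pickle
d={}
for n,j1 in (("tray",-.45),("mat",.1)):
    env.movej([j1,.3,0.0,1.75,0,1.11,-.067]); st=env.state()
    im=vision.snapshot("wrist"); cv2.imwrite(f"pics/{n}1.png",im); d[n]=campose("wrist",st)
    print(st["t"],st["position"],R.from_quat(st["eef_rot"]).as_matrix()[:,0])
pickle.dump(d,open("poses.pkl","wb"))
```

```text
2.2833 [0.56416993 0.20259977 0.26857743] [-3.75617667e-01  9.26774277e-01 -8.98300631e-04]
3.5667 [ 0.58691002 -0.12159175  0.26862306] [ 1.63447116e-01  9.86551950e-01 -5.38790596e-04]
```

View pics/mat1.png

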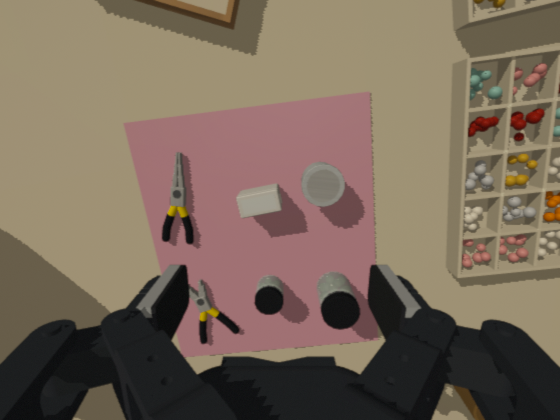

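View pics/tray1.png

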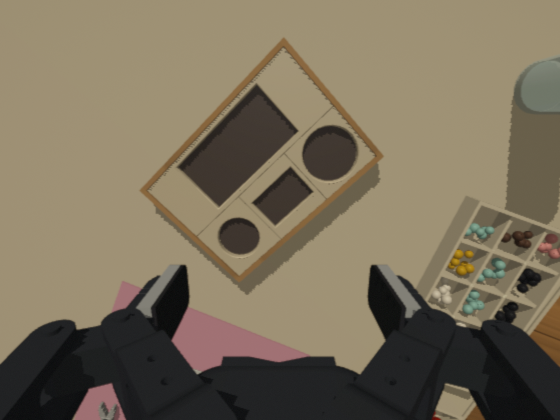

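The mat view shows pliers joint (177,194), box top (258,200), tin lid (323,184), low jar cap (269,300), tall jar (340,308) and cutters (203,300). In the tray view the pockets are at jar (239,236), box (283,196), tin (330,153) and pliers (238,146). Next I'll measure these with masks.

Run:
```python
from h import *
import pickle
np.set_printoptions(precision=4,suppress=True)
d=pickle.load(open("poses.pkl","rb"))
T=cv2.imread("pics/tray1.png"); M=cv2.imread("pics/mat1.png")
g=cv2.GaussianBlur(T,(3,3),0).max(2); m=((g<85)*255).astype(np.uint8)
pk={}
for n,(u,v) in dict(jar=(239,236),box=(283,196),tin=(330,153),pliers=(238,146)).items():
    w=np.zeros_like(m); c=[c for c in cv2.findContours(m,0,cv2.CHAIN_APPROX_NONE)[0] if cv2.pointPolygonTest(c,(u,v),False)>=0][0]
    P=cast(c[:,0],.024,d["tray"])[:,:2]; r=cv2.minAreaRect((P*1000).astype(np.float32)); pk[n]=np.array(r[0])/1000
    print(n,r, pk[n])
v=pk["tin"]-pk["jar"]; print("row dir",np.arctan2(v[1],v[0]),np.linalg.norm(v),"mid",(pk["tin"]+pk["jar"])/2)
# mat
vis=cv2.resize(M[140:350,130:370],None,fx=3,fy=3,interpolation=cv2.INTER_CUBIC)
hsv=cv2.cvtColor(M,cv2.COLOR_BGR2HSV); 
# non-pink: low saturation or dark or yellow
np_=(((hsv[...,1]<75)|(hsv[...,2]<60)|((hsv[...,0]>15)&(hsv[...,0]<40)&(hsv[...,1]>120)))*255).astype(np.uint8)
top=((hsv[...,1]<75)&(hsv[...,2]>60)).astype(np.uint8)*255
dark=((hsv[...,2]<55)).astype(np.uint8)*255
for nm,mk,z,seeds in (("light",top,.043,((258,202),(323,184))),("dark",dark,.045,((269,299),(340,308))),("np",np_,.0085,((177,200),))):
  for s in seeds:
    cs=[c for c in cv2.findContours(mk,0,cv2.CHAIN_APPROX_NONE)[0] if cv2.pointPolygonTest(c,s,False)>=0]
    if not cs: print("none",nm,s,hsv[s[1],s[0]]); continue
    c=cs[0]; cv2.drawContours(vis,[((c-np.array([130,140]))*3)],-1,(0,255,0),1)
    P=cast(c[:,0],z,d["mat"])[:,:2]; r=cv2.minAreaRect((P*1000).astype(np.float32))
    print(nm,s,cv2.boundingRect(c),r)
    if nm=="np":
        q=P-P.mean(0); w,V=np.linalg.eigh(q.T@q); print("axis",V[:,1],P.mean(0))
cv2.imwrite("pics/mat1c.png",vis[:600])
```

```text
jar ((538.5882568359375, 120.6141586303711), (48.05010223388672, 49.95845413208008), 84.2794189453125) [0.5386 0.1206]
box ((570.4354858398438, 189.5813446044922), (64.09500122070312, 40.7158317565918), 65.21575927734375) [0.5704 0.1896]
tin ((602.4277954101562, 259.37591552734375), (62.38090515136719, 61.66926193237305), 22.229825973510742) [0.6024 0.2594]
pliers ((498.1451416015625, 222.80661010742188), (133.6161346435547, 68.0102767944336), 65.36492919921875) [0.4981 0.2228]
row dir 1.13960327980584 0.1527426327601554 mid [0.5705 0.19  ]
light (258, 202) (0, 0, 560, 367) ((571.572021484375, -147.732177734375), (443.2020263671875, 779.409423828125), 81.14244079589844)
light (323, 184) (0, 0, 560, 367) ((571.572021484375, -147.732177734375), (443.2020263671875, 779.409423828125), 81.14244079589844)
dark (269, 299) (255, 286, 28, 28) ((547.2318725585938, -262.928466796875), (39.71781921386719, 35.019405364990234), 80.7882080078125)
dark (340, 308) (321, 292, 39, 37) ((636.5262451171875, -292.51409912109375), (47.96946716308594, 55.012672424316406), 15.984270095825195)
np (177, 200) (0, 0, 560, 420) ((554.266357421875, -208.59774780273438), (599.4891357421875, 913.7655029296875), 81.80731964111328)
axis [-0.9807  0.1955] [ 0.588  -0.2031]
```

View pics/mat1c.png

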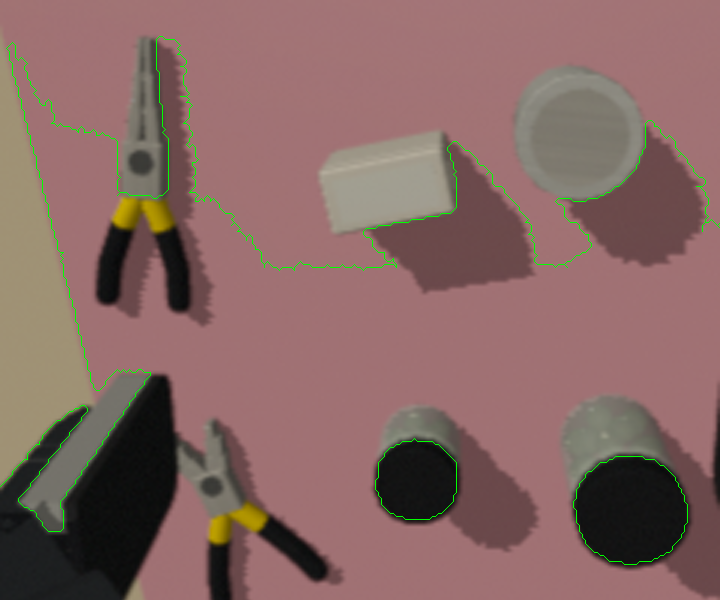

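Pocket contours agree with the stated geometry: row spacing measures 153 mm against 154, and the pliers pocket offset is 80 mm. From the crop I read these object pixels (×3 scale):
- **Pliers:** tip (147,38), tail (143,308).
- **Box:** lower top edge from (335,233) to (456,209).
- **Tin:** lid centre at about (582,137).
- **Low jar:** cap contour is clean.

I'll start with the pliers.

```bash
cat >> h.py <<'E'
import json
def say(*a):
    s=env.state(); print(*a,"t%.1f z%.4f w%.4f f%s j3 %.2f j7 %.2f"%(s["t"],s["position"][2],s["grip_width"],np.round(s["contact_force"],1),s["joint_pos"][2],s["joint_pos"][6]),flush=True)
def pick(xy,yaw,z,opening,close,zlift=.17):
    hand.grip(opening)
    env.move_ptp([*xy,.13],down(yaw)); say("above")
    hit=env.move_straight([*xy,z],v=.12,max_force=12); say("down hit",hit)
    hand.grip(close); say("closed")
    env.move_straight([*xy,zlift],v=.15); say("lifted")
def place(xy,yaw,z,opening,zapp=.14):
    env.move_ptp([*xy,zapp],down(yaw)); say("above pocket")
    env.move_straight([*xy,z+.015],v=.12)
    hit=env.move_straight([*xy,z-.006],v=.03,max_force=6); say("set down, hit",hit,"nominal z",z)
    hand.grip(opening); say("open")
    env.move_straight([*xy,.17],v=.15)
E
python3 - <<'E'
from h import *
import pickle
np.set_printoptions(precision=4,suppress=True)
P=pickle.load(open("poses.pkl","rb"))["mat"]
f=lambda u,v,z: cast((u/3+130,v/3+140),z,P)[0,:2]
tip,tail=f(147,38,.0085),f(143,308,.0085); v=tip-tail
pl=(tip+tail)/2; a=np.arctan2(v[1],v[0]); print("pliers",pl,a,np.linalg.norm(v))
e0,e1=f(335,233,.043),f(456,209,.043); v=e1-e0; ab=np.arctan2(v[1],v[0]); n=np.array([-v[1],v[0]])/np.linalg.norm(v)
print("box",(e0+e1)/2+n*.0135,ab,np.linalg.norm(v))
tin=f(582,137,.043); print("tin",tin)
json.dump(dict(pliers=[*pl,a],box=[*((e0+e1)/2+n*.0135),ab],tin=[*tin,0],jar=[.547,-.263,0]),open("obj.json","w"))
hand.grip(.032)
env.move_ptp([*pl,.10],down(a)); say("above")
env.move_straight([*pl,.045],v=.12)
hit=env.move_straight([*pl,.015],v=.03,max_force=5); say("probe",hit)
cv2.imwrite("pics/w2.png",vision.snapshot("wrist"))
E
```

```text
pliers [ 0.4513 -0.1218] 1.2988492402363085 0.1207311726903318
box [ 0.5585 -0.1346] 0.04377685869915336 0.049297376195418914
tin [ 0.6363 -0.1263]
above t5.0 z0.1009 w0.0320 f[0.3 0.7 0.6] j3 0.00 j7 -0.14
probe True t6.3 z0.0244 w0.0321 f[-3.3  1.4 16.1] j3 -0.00 j7 -0.15
```

View pics/w2.png

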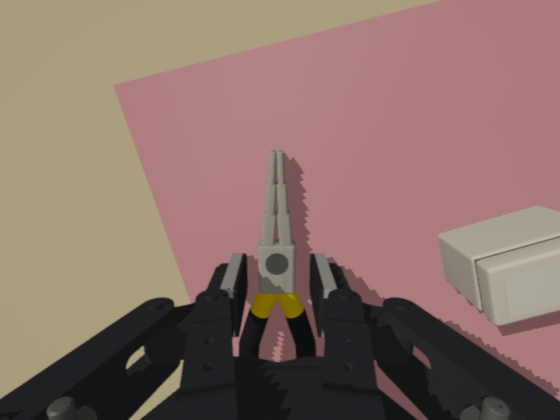

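The fingers straddle the steel joint at (277,264), centred and aligned. They touched the mat at TCP z = 0.0244, so I'll raise 3.5 mm, grip and carry.

Run:
```python
from h import *
o=json.load(open("obj.json")); pl=o["pliers"][:2]
env.move_straight([*pl,.028],v=.05)
hand.grip(.0); say("closed")
env.move_straight([*pl,.12],v=.15); say("lifted")
if env.state()["grip_width"]>.012:
    place([.498,.223],1.14,.041,.034,zapp=.12)
    env.movej([-.45,.3,0.0,1.75,0,1.11,-.067])
cv2.imwrite("pics/w3.png",vision.snapshot("wrist"))
```

```text
closed t6.9 z0.0280 w0.0159 f[-2.4  0.4  8.2] j3 -0.00 j7 -0.15
lifted t7.7 z0.1194 w0.0161 f[-0.4 -0.2  0.1] j3 0.01 j7 -0.14
above pocket t9.0 z0.1196 w0.0164 f[-0.3 -0.3 -0.9] j3 -0.10 j7 -1.02
set down, hit True nominal z 0.041 t10.2 z0.0409 w0.0163 f[-2.2 -0.1  9.2] j3 -0.09 j7 -1.04
open t10.5 z0.0405 w0.0340 f[ 0.6 -0.3 -0.9] j3 -0.09 j7 -1.04
```

View pics/w3.png

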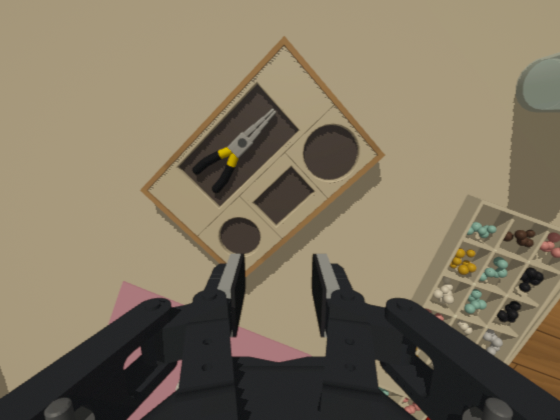

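The pliers lie flat in the long pocket, with the joint at (241,144) against the pocket middle at (238,146), aligned. The box and tin come next, with width guards.

Run:
```python
from h import *
o=json.load(open("obj.json"))
for n,yaw,op,wmin,pk in (("box",o["box"][2],.055,.022,(.5705,.190)),("tin",.3,.078,.044,(.6024,.2594))):
    print(n); pick(o[n][:2],yaw,.038,op,0.)
    if env.state()["grip_width"]<wmin: print("MISSED"); break
    place(pk,1.14,.051,op)
env.movej([-.45,.3,0.0,1.75,0,1.11,-.067])
cv2.imwrite("pics/w4.png",vision.snapshot("wrist"))
```

```text
box
above t14.2 z0.1302 w0.0553 f[0.4 0.1 0.6] j3 0.42 j7 -1.18
down hit False t15.1 z0.0386 w0.0548 f[-0.2 -0.6 -0.2] j3 0.35 j7 -1.11
closed t15.5 z0.0389 w0.0258 f[-3.1  1.5  9.2] j3 0.35 j7 -1.11
lifted t16.5 z0.1692 w0.0258 f[ 0.2 -0.6 -0.6] j3 0.44 j7 -1.21
above pocket t17.8 z0.1400 w0.0259 f[ 0.  -0.1  0.2] j3 0.13 j7 -0.80
set down, hit True nominal z 0.051 t19.1 z0.0514 w0.0260 f[ 0.5 -0.1  4. ] j3 0.10 j7 -0.78
open t19.4 z0.0515 w0.0552 f[-0.1 -0.4 -0.9] j3 0.10 j7 -0.78
tin
above t22.0 z0.1301 w0.0784 f[-0.3 -0.1 -0.1] j3 0.37 j7 -0.96
down hit False t22.9 z0.0386 w0.0783 f[ 0.2  0.  -0.4] j3 0.32 j7 -0.92
closed t23.3 z0.0391 w0.0477 f[-2.6  1.7  9.6] j3 0.32 j7 -0.92
lifted t24.3 z0.1690 w0.0481 f[-0.7  0.4 -1. ] j3 0.39 j7 -0.98
above pocket t25.8 z0.1401 w0.0482 f[ 0.3  0.  -0.6] j3 0.15 j7 -0.86
set down, hit True nominal z 0.051 t27.0 z0.0521 w0.0479 f[-3.  -2.1 12.1] j3 0.12 j7 -0.84
open t27.4 z0.0514 w0.0779 f[-0.7 -0.3 -0.5] j3 0.12 j7 -0.84
```

View pics/w4.png

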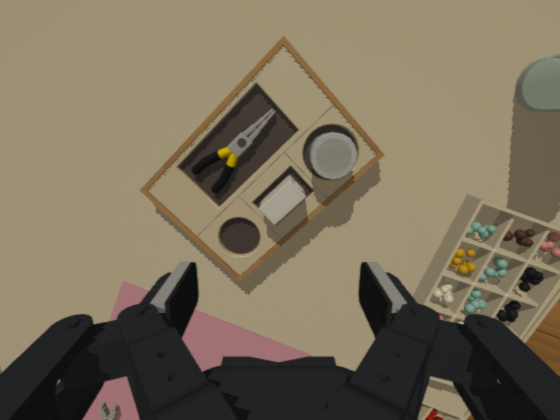

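The box top is at (283,200) and the tin lid at (333,156), both inside their pockets and displaced by their height as expected. The jar is next.

Run:
```python
from h import *
import pickle
o=json.load(open("obj.json"))
pick(o["jar"][:2],0.,.038,.066,0.)
if env.state()["grip_width"]>.033: place((.5386,.1206),1.14,.051,.066)
env.movej([-.45,.3,0.0,1.75,0,1.11,-.067]); st=env.state()
cv2.imwrite("pics/w5.png",vision.snapshot("wrist")); pickle.dump(campose("wrist",st),open("p5.pkl","wb"))
I=cv2.imread("pics/w5.png"); cv2.imwrite("pics/w5c.png",cv2.resize(I[40:280,140:390],None,fx=2.5,fy=2.5,interpolation=cv2.INTER_CUBIC))
S=vision.snapshot("side"); cv2.imwrite("pics/s5.png",cv2.resize(S[130:400,130:390],None,fx=2.2,fy=2.2,interpolation=cv2.INTER_CUBIC))
```

```text
above t31.3 z0.1302 w0.0659 f[-0.5 -0.6  0.2] j3 0.49 j7 -0.95
down hit False t32.2 z0.0386 w0.0662 f[ 1.3 -0.3 -0.3] j3 0.42 j7 -0.88
closed t32.6 z0.0390 w0.0364 f[-1.7  1.4  9. ] j3 0.42 j7 -0.88
lifted t33.6 z0.1692 w0.0363 f[-0.2 -0.9 -1.1] j3 0.52 j7 -0.98
above pocket t35.0 z0.1401 w0.0361 f[-0.2 -1.6 -0.2] j3 0.22 j7 -0.66
set down, hit True nominal z 0.051 t36.3 z0.0520 w0.0360 f[-3.6 -0.8 12.5] j3 0.19 j7 -0.63
open t36.7 z0.0515 w0.0663 f[ 0.4 -0.3 -0.1] j3 0.19 j7 -0.63
```

View pics/w5c.png

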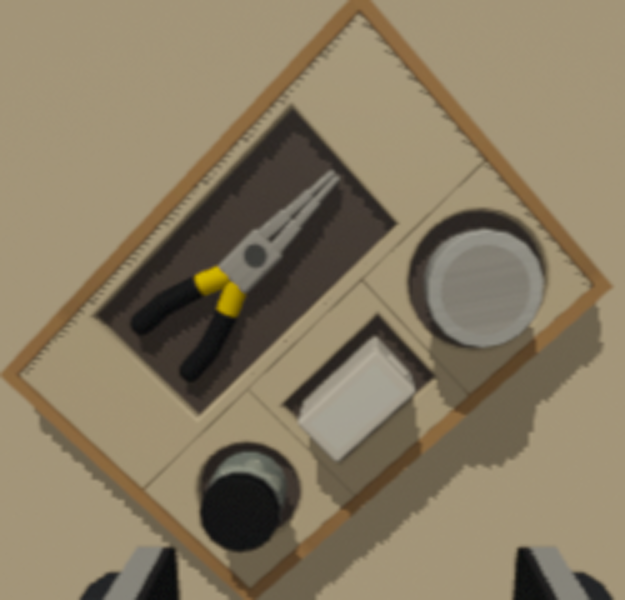

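View pics/s5.png

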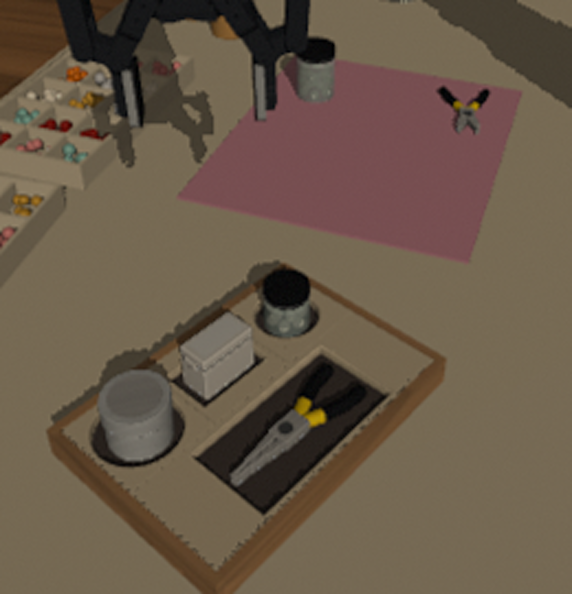

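All four sit upright or flat in their pockets, and the cutters and tall jar have not moved. From the crop I read tin lid (486,288), jar cap (240,512), box top centre (358,404) and pliers joint (253,258). I'll run a numeric check on these, then hand in if it passes.

Run:
```python
from h import *
import pickle
P=pickle.load(open("p5.pkl","rb")); ok=True
for n,uv,z,pk,tol in (("tin",(486,288),.056,(.6024,.2594),.011),("jar",(240,512),.058,(.5386,.1206),.011),("box",(358,404),.056,(.5705,.190),.014),("pliers",(253,258),.027,(.498,.223),.018)):
    d=cast((uv[0]/2.5+140,uv[1]/2.5+40),z,P)[0,:2]-pk; e=np.linalg.norm(d); ok&=e<tol-.003; print(n,np.round(d*1000,1),"mm")
if ok: env.dwell(.5); workorder.job_done(); say("handed in")
```

```text
tin [ 0.3 -1.2] mm
jar [0.5 0.5] mm
box [ 0.5 -0.1] mm
pliers [4.1 6.5] mm
the job is handed in; nothing more can be done
the job is handed in; nothing more can be done
```

The pliers, low jar, tin and box are each in their pocket, and I handed the job in at about 38 s of the 109 s allowed. No verdict was reported.

- **Placement:** my last wrist-camera check put the tin, jar and box about 1 mm or less from their pocket middles (limits 11, 11 and 14 mm). The pliers came out about 8 mm off (limit 18 mm); I read their pixel by eye near the joint, so part of that may be reading error.
- **Set-down:** each thing stopped on contact within about 1 mm of the height I expected for the pocket floor, and was then released. The last pictures show them upright or flat.
- **Cutters and tall jar:** I never gripped them, and in the final side view they look unmoved. I did not measure their positions again.

No check failed. The only spread was in the first rough positions, where the scene and side views differed by up to about 9 mm. I gripped and placed from closer wrist views.

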